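Close the control tube, then hold the contact sampler on the ring mark

ROBOT

A 6-joint arm with a two-finger parallel gripper is mounted at the origin on the work surface. World frame = base frame: x ahead of the robot, y to its left, z up, the work surface at z = 0. Lengths are in m, angles in rad, forces in N, time in s.
With the tool pointing down it reaches from about 0.4 to 0.825 m from the base axis. Payload 7 kg.
Tool frame: the origin (TCP) lies at the centre of the arm's flange, where the gripper is bolted on; the fingertips stand 178 mm ahead of it and the grasp point (between the pads) lies arm.tcp_to_grasp ahead of it (arm.tcp_to_grasp is the distance from the TCP to the grasp point, in m); z points along the fingers, y is the direction in which the jaws open and shut (so a half turn about z gives the same grasp; the last joint's range is limited). The gripper opens to 88 mm and grips with 3 to 60 N. Pads are 19 mm wide; open, the fingers measure 130 mm over their backs; the gripper's body (78 mm by 193 mm) begins 47 mm behind the grasp point.
Start: joints at [-1.02, 0.359, 0.012, 0, -1.224, -0.288], TCP at [0.175, -0.652, 0.405] pointing down, gripper open.
Joint ranges: [-3.07, 3.07], [-1.43, 2.12], [-1.02, 1.25], [-3.03, 1.67], [-3.05, -0], [-3.03, 3.03]. Speed limits (rad/s): [2.39, 2.39, 3.01, 3.14, 3.14, 3.14].

INTERFACE

Orientations are given as [roll, pitch, yaw] about the fixed x, y, z axes, in that order (R = Rz(yaw) Ry(pitch) Rx(roll)).
In Python, from station import arm gives the robot as it stands.
- The arm moves only by the tool move_arm, never from a script. Its argument "deltas" is a list of rows, each a list of 6 numbers: the shift along the world's x, y, z in mm, then the turn, a rotation vector about the world's x, y, z in degrees. In form: [[tx, ty, tz, ax, ay, az], ...]. A call has exactly 5 rows; each row shifts and turns the commanded pose from where the row before left it; what a row does not reach is not made up. A row lasts 1/12 s, in which the tool goes at most 41.7 mm and 7.16 degrees, less where a joint would pass 70% of its speed; a pose out of reach is approached as far as the arm can. A call with a gripper value outside its range is refused whole. "claw" is the closure in counts, from 0 (fully open) to 255 (shut), set as the call begins (left out, the last holds). The fingers move at their own pace and stop on an object; "squeeze" is the grip in N (left out, the last holds). Time passes only in rows, so rows that do not move let the fingers close, or fill a call up. It gives the time, the measured TCP pose, the force and the opening at its end, in the units of the state.
- arm.get_state(): the state, without advancing time (a new reading comes with each control period).
- arm.grab_frame(name): name is "side" or "top"; returns the picture (400x640x3 uint8, red, green, blue); there is no depth.
- arm.calibration(name): a dict with "intrinsics" (3x3 intrinsics, pixels), "k1" (the pictures are not rectified: a ray, as slopes to the right and down, at radius r is drawn at 1 + k1 r^2 times it, then the intrinsics apply), "T" (4x4, takes a point from camera to world coordinates). Camera axes: x right, y up, looking along -z (the intrinsics and any distortion apply to the point x, -y, -z); pixel columns grow to the right and rows downward; lengths in m; the calibration is good to about 2 mm. A picture is of the moment at which its call begins. calibration takes no time and is no camera call.
- arm.job_done(): hands the job in, once; it reports no verdict.
Trained networks look in the newest picture that a camera, given by its name, has taken for a name from the list of things; names that differ only in an ending like _2 or _b are one class to them, and where a whole thing is asked for, a point or a joint stands for the part that bears it (a point fixed in the world has none). Each returns a list of dicts, best first, with "score" (0 to 1); they miss things now and then, are a little off and sometimes report something else, mostly with a low value. They report only what shows in the picture. A call takes as long as a camera call. They do not tell look-alikes from the thing itself.
- arm.spot_in(thing, camera): "xy" ([column, row] in pixels, amid what is visible of it).
- arm.masks_of(thing, camera): "pixels" (400x640 bool, what is visible of it) and "xy" ([column, row] in pixels, amid what is visible of it).
- arm.spot_point(thing, camera): "xy" ([column, row] in pixels: a listed point, or the origin of a listed thing).
The state is a dict: "t": time; "q": joint angles; "qd": joint speeds; "joint_efforts": joint torques, N m; "eef_pos": TCP position; "ee_rot": TCP orientation; "force": force on the tool from outside, world axes, zero at the start; "moment": the same for the moment, N m; "width": finger opening in m.
Only numpy, scipy, OpenCV 4.12 (cv2) and the standard library are available. Lean on these libraries where they do the work, as an engineer would, in place of code of your own. Each camera call takes 0.05 s, during which the arm holds its last target. There are 200 camera calls.

TASK

One of the flip-cap control tubes in the rack has been left open: press its cap fully shut so that it is not contaminated. Then take the contact sampler from its stand and hold its foot gently inside the ring marked on the sloping black tray, with the sampler square to the tray's face and its sprung foot pushed in about half way. Finish while still holding it there - do not let go - and leave the other tubes shut and everything else undisturbed.

Things in the scene. Friction and masses are not known exactly. Their poses are not given: they have to be found in the camera images.
- tube_a_hinge (a point): axis of the cap hinge of tube a, at the tube's rim, 15 mm from the tube's axis on the far side (+x of the rack). The hinge axis is the frame's y (along the row), z is up, and x points from the tube's axis out over the hinge. Three alike upright clear flip-cap tubes stand 52 apart along the rack's y in any order, each fixed in the rack; tube 28 dia, rim 78 above the table
- tube_a_lid (a point): centre of the top of tube a's cap when the cap is shut, 85 above the table; tube axis. This tube starts open.
- cap_a (a joint): white cap of tube a, a disc 29 dia, 6 thick with a 9 mm thumb tab at the end away from the hinge (tab end 38 from the hinge axis): 0 = shut flat on the tube, grows as it swings up and over the hinge to the far side (1.57 = upright), limit 2.2; stays where it is left (friction about 0.02 N m), no snap. Starts at 1.5 to 2.1
- tube_b_hinge (a point): axis of the cap hinge of tube b, at the tube's rim, 15 mm from the tube's axis on the far side (+x of the rack). The hinge axis is the frame's y (along the row), z is up, and x points from the tube's axis out over the hinge. Three alike upright clear flip-cap tubes stand 52 apart along the rack's y in any order, each fixed in the rack; tube 28 dia, rim 78 above the table
- tube_b_lid (a point): centre of the top of tube b's cap when the cap is shut, 85 above the table; tube axis. This tube starts shut.
- cap_b (a joint): white cap of tube b, a disc 29 dia, 6 thick with a 9 mm thumb tab at the end away from the hinge (tab end 38 from the hinge axis): 0 = shut flat on the tube, grows as it swings up and over the hinge to the far side (1.57 = upright), limit 2.2; stays where it is left (friction about 0.02 N m), no snap. Starts shut
- tube_c_hinge (a point): axis of the cap hinge of tube c, at the tube's rim, 15 mm from the tube's axis on the far side (+x of the rack). The hinge axis is the frame's y (along the row), z is up, and x points from the tube's axis out over the hinge. Three alike upright clear flip-cap tubes stand 52 apart along the rack's y in any order, each fixed in the rack; tube 28 dia, rim 78 above the table
- tube_c_lid (a point): centre of the top of tube c's cap when the cap is shut, 85 above the table; tube axis. This tube starts shut.
- cap_c (a joint): white cap of tube c, a disc 29 dia, 6 thick with a 9 mm thumb tab at the end away from the hinge (tab end 38 from the hinge axis): 0 = shut flat on the tube, grows as it swings up and over the hinge to the far side (1.57 = upright), limit 2.2; stays where it is left (friction about 0.02 N m), no snap. Starts shut
- rack: grey fixed tube rack 56 x 176 (y, along the row) x 46 high; origin centre of its underside
- tray: the black plastic disc tray under examination, 128 (x) x 140 (y) x 8, fixed on an aluminium easel, sloping 15 degrees down toward the robot side. Origin: middle of its upper face, 52 above the table; its z axis is the normal of the upper face, x runs up the slope. A 4 mm high lip runs along its lower edge. Hard
- ring_mark: white ring flat on the tray's upper face, inner dia 25, outer dia 31; origin: its centre, on the face. A plain square frame and a plain cross of like size lie in one row with it along the tray's y, 42 apart, in any order. (This frame is upright, only yawed: take the slope from the tray.)
- square_mark: white square frame on the tray, 27 outside; origin its centre on the face; not to be sampled
- cross_mark: white cross on the tray, 27 long; origin its centre on the face; not to be sampled
- stand: fixed aluminium block 64 x 64 x 70 high with a vertical 28 dia through hole; origin centre of its underside
- sampler: the loose contact sampler, upright in the stand, 130 g. Origin: on its axis, underside of its collar (36 dia, 8 thick) that rests on the stand's top; z along the axis toward the grip. Square grip 22 x 22 (faces square to x, y) from z = 8 to 70, button to 74; below, barrel 20 dia to z = -34, thin rod, 12 dia flat foot, face at z = -54 when out. Lift over 56 straight up to leave the stand
- foot_face (a point): centre of the sampler's flat foot face (moves with the spring); z axis as the sampler's
- foot (a joint): how far the sampler's sprung foot is pushed in, m: 0 = fully out, 0.012 = fully in; spring 1.0 N at 0, 2.5 N at half travel (0.006), 4.0 N fully in
- jar: loose bystander: small amber jar, 56 dia x 60 mm; origin centre of its underside; leave alone
- wash_bottle: loose bystander: white bottle, 60 dia x 130 mm; origin centre of its underside; leave alone
- tape_roll: loose bystander: roll of tape lying flat, 76 dia x 24 mm; origin centre of its underside; leave alone
- marker_pen: loose bystander: black marker pen lying down, 125 x 15 x 19 mm; origin centre of its underside; leave alone
- magnifier: loose bystander: lying hand magnifier, ring 72 dia and black handle, 170 long, 12 high mm; origin centre of its underside; leave alone
- slide_box: loose bystander: cardboard box, 50 x 90 x 35 mm; origin centre of its underside; leave alone
Not all that is in view belongs to the job. Of the things that look like the part that bears tray, the larger one is meant. Leave any purple look-alike of the sampler alone.

How it is judged:
On the way, in this order (a step that is already met when the one before it is completed fails the run):
1. the open tube's cap is pressed shut (value of joint each of cap_a, cap_b, cap_c below 0.12 rad), for 0.2 s.
2. with all caps shut, the sampler is lifted clear of its stand (all of step 1 and z of sampler in the frame of stand above 0.126 m and contact force between the fingers and sampler above 1 N), for 0.2 s.
At the end, for the whole second after the job is handed in: all caps shut (under 0.12 rad); gripper holding the sampler still (under 0.02 m/s), off the stand, foot face within 7 mm of the ring's centre, axis within 0.12 rad of the tray's normal, foot in 2 to 10 mm, 0.8 to 5 N on the tray; arm and fingers not touching the tray (all of step 1 and distance between foot_face and ring_mark below 0.007 m and angle between the z axis of sampler and the z axis of tray, either way round below 0.12 rad and value of joint foot between 0.002 and 0.01 m and contact force between sampler and tray between 0.8 and 5 N and contact force between the fingers and sampler above 1 N and contact force between sampler and stand below 0.1 N and contact force between each of the arm, the fingers and tray below 0.1 N and linear speed of sampler below 0.02 m/s); the arm keeps its last pose, push and grip.
It fails at once if a bystander is moved more than 25 mm (distance of any of jar, wash_bottle, tape_roll, marker_pen, magnifier, slide_box from where it was at the start of the episode above 0.025 m).
It fails at once if a shut tube is opened (value of joint any of cap_b, cap_c above 0.4 rad).
It fails at once if the sampler is pressed hard on the tray (over 15 N) (contact force between sampler and tray above 15 N).
It also fails if it takes over 58 s, if anything falls off the work surface, if the arm or the gripper's body presses on something with over 40 N, if the wrist force passes 120 N, or if a joint passes its speed limit or range.

## Working session

There is one attempt and no reset: what is moved stays moved. The work goes in short steps, Python scripts to look and compute and a tool call to move; the robot and the scene stay as the last step left them, time stands still between calls to the robot, and variables do not carry over. Pictures are saved under pics/ and viewed, about 8 in all and at most 12, crops included, and the job is handed in when it is done.

Besides the shell and the picture viewer there is one more tool, called after ">>>" by a JSON object that holds its "name" and its "arguments", one argument or row to a line. move_arm: Moves the arm, as the interface text tells. Its arguments: {"type":"object","properties":{"deltas":{"type":"array","items":{"type":"array","items":{"type":"number"}}},"claw":{"type":"number"},"squeeze":{"type":"number"}},"required":["deltas"]}

```bash
mkdir -p pics; ls; cat > h.py <<'E'
import numpy as np, cv2
from station import arm
def ray(cam,xy):
    c=arm.calibration(cam);K=np.array(c["intrinsics"]);T=np.array(c["T"]);k=c["k1"]
    d=np.array([(xy[0]-K[0,2])/K[0,0],(xy[1]-K[1,2])/K[1,1]]);u=d.copy()
    for _ in range(30): u=d/(1+k*(u@u))
    v=T[:3,:3]@np.array([u[0],-u[1],-1]);return T[:3,3],v/np.linalg.norm(v)
def onz(cam,xy,z):
    o,v=ray(cam,xy);return o+v*(z-o[2])/v[2]
def tri(a,b):
    A=np.zeros((3,3));r=np.zeros(3)
    for cam,xy in (("side",a),("top",b)):
        o,v=ray(cam,xy);P=np.eye(3)-np.outer(v,v);A+=P;r+=P@o
    return np.linalg.solve(A,r)
def proj(cam,p):
    c=arm.calibration(cam);K=np.array(c["intrinsics"]);T=np.array(c["T"])
    q=np.linalg.inv(T)@np.append(p,1);u=np.array([q[0],-q[1]])/-q[2];u=u*(1+c["k1"]*(u@u))
    return K[:2,:2]@u+K[:2,2]
def save(cam,name,box=None,s=1):
    f=arm.grab_frame(cam)
    if box: f=f[box[1]:box[3],box[0]:box[2]]
    cv2.imwrite("pics/"+name,cv2.cvtColor(cv2.resize(f,None,fx=s,fy=s,interpolation=cv2.INTER_CUBIC),cv2.COLOR_RGB2BGR))
E
python3 - <<'E'
from h import *
save("side","s0.png",s=1.25);save("top","t0.png",s=1.25)
print(arm.tcp_to_grasp, arm.get_state())
for th in ["tube_a_lid","tube_a_hinge","tube_b_lid","tube_b_hinge","sampler","ring_mark","square_mark","cross_mark","tray","stand","rack","foot_face"]:
  for cam in ("side","top"):
    print(th,cam,[(np.round(d["xy"],1).tolist(),round(d["score"],2)) for d in arm.spot_point(th,cam)][:4])
for cam in("side","top"): print(cam,np.array(arm.calibration(cam)["T"])[:3].round(2).tolist())
E
```

```text
pics
0.1593 {'t': 0.1, 'q': array([-1.01989198e+00,  3.59307576e-01,  1.11688086e-02, -3.21311841e-04,
       -1.22409136e+00, -2.88128337e-01]), 'qd': array([-8.02916258e-05, -2.89853562e-04,  1.09128127e-03, -1.16657571e-03,
       -9.70363681e-04, -1.29087431e-03]), 'joint_efforts': array([ 5.67482020e-04, -5.84165812e+01,  2.93747592e+01,  7.01534808e+00,
        1.01693082e-02, -7.68873792e-05]), 'eef_pos': array([ 0.17531522, -0.65166101,  0.40382683]), 'ee_rot': array([ 3.14013212e+00, -1.17845218e-04, -2.87892596e+00]), 'force': array([ 0.26700334, -0.65869516, -0.58763043]), 'moment': array([0.0216399 , 0.00531481, 0.04366675]), 'width': 0.087935284236121}
tube_a_lid side [([279.9, 275.1], 0.64)]
tube_a_lid top [([347.7, 276.6], 0.48), ([215.9, 203.2], 0.46), ([461.1, 267.0], 0.26)]
tube_a_hinge side [([278.1, 270.3], 0.87)]
tube_a_hinge top [([213.9, 198.3], 0.57), ([203.0, 196.0], 0.33)]
tube_b_lid side [([267.5, 283.9], 0.8)]
tube_b_lid top [([199.0, 199.3], 0.66), ([389.8, 227.8], 0.27)]
tube_b_hinge side [([258.8, 287.3], 0.54), ([278.2, 275.8], 0.33), ([271.0, 317.8], 
[... 387 characters left out ...]
mark side [([295.3, 244.1], 0.45)]
cross_mark top [([392.0, 229.3], 0.55)]
tray side [([307.5, 239.0], 0.91), ([320.1, 187.9], 0.63), ([213.2, 257.1], 0.21)]
tray top [([354.6, 186.6], 0.69), ([182.2, 193.7], 0.66), ([277.6, 200.3], 0.61)]
stand side [([367.2, 187.4], 0.91), ([270.8, 185.9], 0.2)]
stand top [([390.5, 229.0], 0.76), ([239.3, 272.5], 0.46)]
rack side [([267.8, 313.6], 0.73), ([260.5, 286.3], 0.64)]
rack top [([207.3, 201.8], 0.84), ([183.6, 192.9], 0.51)]
foot_face side [([230.7, 226.1], 0.66)]
foot_face top []
side [[-0.93, 0.2, -0.3, 0.18], [-0.36, -0.56, 0.75, 0.91], [-0.02, 0.8, 0.59, 0.85]]
top [[-0.0, 1.0, -0.09, 0.46], [-1.0, -0.0, 0.01, -0.07], [0.01, 0.09, 1.0, 1.35]]
```

View pics/s0.png

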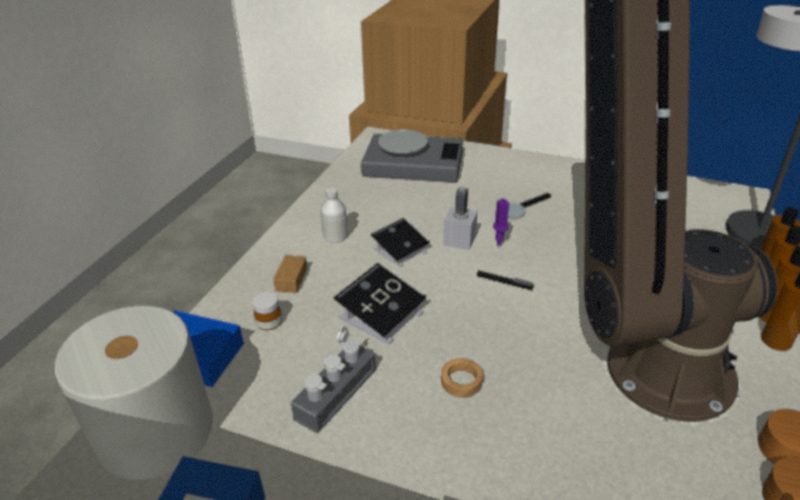

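View pics/t0.png

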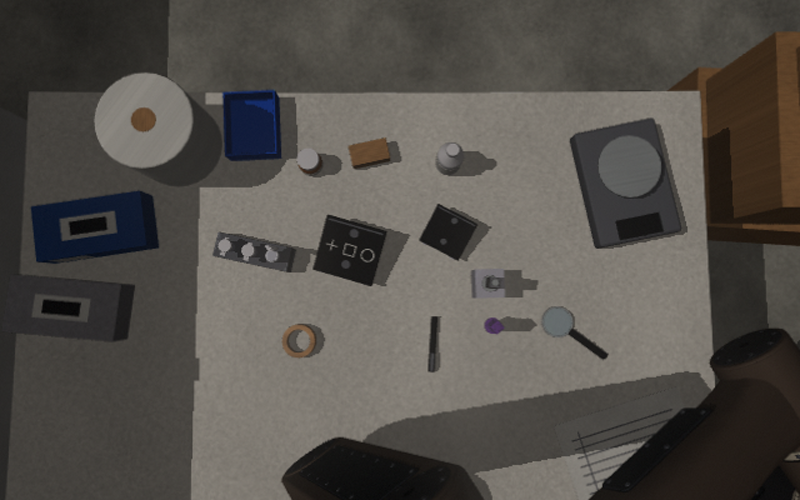

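Side view: the larger tray is at about (304,240) with cross, square and ring, the rack is at (268,310), and the stand and sampler are at (368,180), with the purple look-alike to the right. One cap stands up at the tray-side tube. I'll zoom in on these.

```bash
python3 - <<'E'
from h import *
a=arm.grab_frame("side");b=arm.grab_frame("top")
def c(f,x,y,w,h,s): return cv2.resize(f[y:y+h,x:x+w],(w*s,h*s),interpolation=cv2.INTER_CUBIC)
L=np.vstack([c(a,225,205,130,140,3)[:,:390],])
R=c(b,160,165,160,70,2)
R=c(b,165,165,160,70,2); 
im=np.zeros((570,790,3),np.uint8)
im[:420,:390]=L; im[:280,400:400+390]=cv2.resize(b[165:235,165:263],(390,280),interpolation=cv2.INTER_CUBIC)
im[290:570,400:790]=cv2.resize(b[165:235,245:343],(390,280),interpolation=cv2.INTER_CUBIC)
im[425:570,0:390]=cv2.resize(a[140:205,320:495],(390,145),interpolation=cv2.INTER_CUBIC)
cv2.imwrite("pics/z1.png",im[:,:,::-1])
# whole-thing masks
for th in ["tube_a_lid","cap_a","ring_mark","sampler","stand","tray","rack"]:
  for cam in ("side","top"):
    try:print(th,cam,[(np.round(d["xy"],1).tolist(),round(d["score"],2),int(d["pixels"].sum())) for d in arm.masks_of(th,cam)][:5])
    except Exception as e: print(th,cam,e)
E
```

```text
tube_a_lid side [([277.8, 279.0], 0.89, 312)]
tube_a_lid top [([216.0, 203.5], 0.54, 108)]
cap_a side [([252.4, 305.0], 0.67, 117), ([271.1, 266.9], 0.57, 103)]
cap_a top [([198.8, 198.3], 0.68, 105), ([179.2, 195.6], 0.42, 57)]
ring_mark side [([366.7, 164.3], 0.32, 253)]
ring_mark top [([229.6, 274.2], 0.34, 329)]
sampler side [([399.5, 175.5], 0.9, 305), ([365.9, 159.6], 0.5, 218)]
sampler top [([392.9, 257.8], 0.68, 145), ([453.9, 261.0], 0.64, 750), ([391.3, 225.1], 0.6, 135)]
stand side [([367.6, 180.1], 0.8, 712)]
stand top [([386.0, 228.2], 0.6, 456)]
tray side [([304.1, 238.8], 0.9, 2330), ([320.6, 188.8], 0.57, 836), ([367.6, 161.2], 0.48, 260)]
tray top [([275.7, 201.8], 0.85, 2273), ([358.8, 187.0], 0.72, 1152)]
rack side [([266.3, 315.3], 0.78, 1876)]
rack top [([208.0, 201.5], 0.94, 901)]
```

View pics/z1.png

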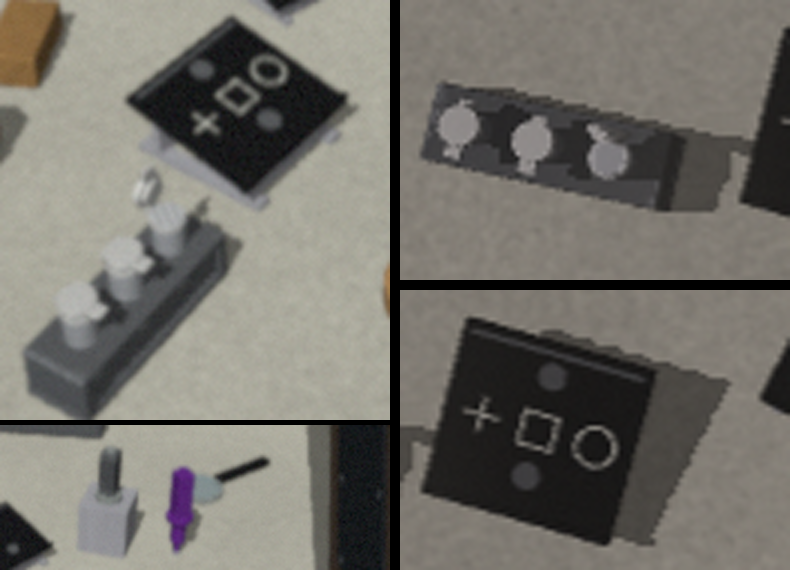

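```bash
python3 - <<'E'
from h import *
S=lambda x,y:(225+x/3-.33,205+y/3-.33)
Tt=lambda x,y:(165+(x-400)/3.98-.4,165+y/4-.4)
Tb=lambda x,y:(245+(x-400)/3.98-.4,165+(y-290)/4-.4)
for n,a,b in [("+x+y",S(128,100),Tb(470,318)),("+x-y",S(232,17),Tb(655,370)),("-x-y",S(347,100),Tb(608,545)),("-x+y",S(247,193),Tb(423,492)),
 ("ring",S(270,72),Tb(595,446)),("square",S(237,97),Tb(537,432)),("cross",S(206,123),Tb(481,414)),
 ("lid1",S(77,300),Tt(459,126)),("lid2",S(122,253),Tt(532,139)),("open rim",S(167,214),Tt(608,160)),("cap",S(147,187),Tt(597,132)),("tab1",S(100,313),Tt(452,155)),
 ("sampler top",(320+112*175/390-.2,140+(452-425)*65/145-.2),(392.5,225))]:
  p=tri(a,b);print(n,p.round(4),[np.round(proj(c,p)-q,1).tolist() for c,q in(("side",a),("top",b))], onz("top",b,.078)[:2].round(4),onz("side",a,.078)[:2].round(4))
for n,cam in(("jar","top"),("wash_bottle","top"),("slide_box","top"),("tape_roll","top"),("magnifier","top"),("marker_pen","top")):
  d=arm.spot_in(n,cam); print(n,[(onz(cam,e["xy"],.03)[:2].round(3).tolist(),round(e["score"],2)) for e in d[:2]])
E
```

```text
+x+y [0.6434 0.0825 0.0624] [[0.1, 0.0], [-0.0, -0.1]] [0.6409 0.0805] [0.6346 0.0988]
+x-y [ 0.6052 -0.0484  0.0642] [[-0.2, -0.0], [0.1, 0.2]] [ 0.6041 -0.0485] [ 0.5974 -0.0318]
-x-y [ 0.485  -0.0134  0.031 ] [[0.4, 0.0], [-0.1, -0.4]] [ 0.4832 -0.0158] [0.4688 0.0395]
-x+y [0.5235 0.1195 0.0298] [[0.5, 0.0], [-0.1, -0.4]] [0.5202 0.1122] [0.5048 0.166 ]
ring [ 0.5531 -0.0054  0.0493] [[-0.1, -0.0], [0.0, 0.1]] [ 0.5514 -0.0068] [0.5397 0.0271]
square [0.5647 0.0362 0.0511] [[0.6, 0.0], [-0.2, -0.5]] [0.5613 0.0335] [0.5533 0.0657]
cross [0.5769 0.0757 0.0514] [[0.3, 0.0], [-0.1, -0.2]] [0.5739 0.0724] [0.5645 0.1034]
lid1 [0.5739 0.3071 0.081 ] [[0.4, 0.0], [-0.1, -0.3]] [0.5734 0.3077] [0.5762 0.305 ]
lid2 [0.5642 0.2565 0.0814] [[0.1, 0.0], [-0.0, -0.1]] [0.5643 0.2573] [0.5661 0.2537]
open rim [0.551  0.2054 0.077 ] [[0.7, 0.1], [-0.2, -0.5]] [0.5495 0.2046] [0.5519 0.2066]
cap [0.5666 0.2072 0.1012] [[-0.2, -0.0], [0.1, 0.2]] [0.5689 0.2125] [0.5778 0.1855]
tab1 [0.554  0.3117 0.0803] [[0.4, 0.0], [-0.1, -0.3]] [0.5534 0.3121] [0.5559 0.3101]
sampler top [ 0.4878 -0.2693  0.1419] [[-0.7, -0.0], [0.2, 0.8]] [ 0.4913 -0.2791] [ 0.5128 -0.3757]
jar [([0.768, 0.127], 0.8)]
wash_bottle [([0.769, -0.195], 0.87), ([0.39, -0.45], 0.36)]
slide_box [([0.786, -0.004], 0.68)]
tape_roll [([0.341, 0.145], 0.77), ([0.554, 0.211], 0.42)]
magnifier [([0.393, -0.452], 0.8), ([0.565, 0.268], 0.43)]
marker_pen [([0.351, -0.148], 0.65)]
```

Zoomed view: the open tube is the one nearest the tray (tube axis near (0.552,0.206)), with its cap upright on the far side. The ring is the mark nearest −y. I'll go beyond the hinge with the fingers closed.

>>> {"name": "move_arm", "arguments": {
  "deltas": [
    [17.6, 33.7, 0, 0, 0, -1.1],
    [17.6, 33.7, 0, 0, 0, -1.1],
    [17.6, 33.7, 0, 0, 0, -1.1],
    [17.6, 33.7, 0, 0, 0, -1.1],
    [17.6, 33.7, 0, 0, 0, -1.1]
  ],
  "claw": 255,
  "squeeze": 20
}}

```text
t: 2.82
eef_pos: [0.2636, -0.4818, 0.4046]
ee_rot: [-3.141, 0.0, -2.976]
force: [1.6, -0.3, -0.4]
width: 0.0599
```

>>> {"name": "move_arm", "arguments": {
  "deltas": [
    [17.6, 33.7, 0, 0, 0, -1.1],
    [17.6, 33.7, 0, 0, 0, -1.1],
    [17.6, 33.7, 0, 0, 0, -1.1],
    [17.6, 33.7, 0, 0, 0, -1.1],
    [17.6, 33.7, 0, 0, 0, -1.1]
  ]
}}

```text
t: 3.23
eef_pos: [0.3516, -0.3131, 0.4051]
ee_rot: [-3.141, 0.001, -3.072]
force: [1.0, 0.3, 0.4]
width: 0.0266
```

>>> {"name": "move_arm", "arguments": {
  "deltas": [
    [17.6, 33.7, 0, 0, 0, -1.1],
    [17.6, 33.7, 0, 0, 0, -1.1],
    [17.6, 33.7, 0, 0, 0, -1.1],
    [17.6, 33.7, 0, 0, 0, -1.1],
    [17.6, 33.7, 0, 0, 0, -1.1]
  ]
}}

```text
t: 3.65
eef_pos: [0.4396, -0.1445, 0.4052]
ee_rot: [3.141, 0.001, 3.116]
force: [1.2, -0.7, 0.2]
width: 0.0007
```

>>> {"name": "move_arm", "arguments": {
  "deltas": [
    [17.6, 33.7, 0, 0, 0, -1.1],
    [17.6, 33.7, 0, 0, 0, -1.1],
    [17.6, 33.7, 0, 0, 0, -1.1],
    [17.6, 33.7, 0, 0, 0, -1.1],
    [17.6, 33.7, 0, 0, 0, -1.1]
  ]
}}

```text
t: 4.07
eef_pos: [0.5277, 0.0241, 0.4051]
ee_rot: [3.141, 0.001, 3.02]
force: [0.2, -1.8, 0.2]
width: 0.0002
```

>>> {"name": "move_arm", "arguments": {
  "deltas": [
    [17.6, 33.7, 0, 0, 0, -1.1],
    [17.6, 33.7, 0, 0, 0, -1.1],
    [17.6, 33.7, 0, 0, 0, -1.1],
    [17.6, 33.7, 0, 0, 0, -1.1],
    [17.6, 33.7, 0, 0, 0, -1.1]
  ]
}}

```text
t: 4.48
eef_pos: [0.6159, 0.1925, 0.4048]
ee_rot: [3.141, 0.0, 2.924]
force: [0.3, -0.3, 0.7]
width: 0.0006
```

>>> {"name": "move_arm", "arguments": {
  "deltas": [
    [0, 0, -26, 0, 0, 0],
    [0, 0, -26, 0, 0, 0],
    [0, 0, -26, 0, 0, 0],
    [0, 0, -26, 0, 0, 0],
    [0, 0, -26, 0, 0, 0]
  ]
}}

```text
t: 4.9
eef_pos: [0.6153, 0.1908, 0.2736]
ee_rot: [3.141, 0.0, 2.925]
force: [0.5, -0.6, 0.0]
width: 0.0001
```

```bash
python3 - <<'E'
from h import *
a=arm.grab_frame("side");b=arm.grab_frame("top")
im=np.hstack([cv2.resize(f,(390,390),interpolation=cv2.INTER_CUBIC) for f in (a[220:350,215:345],b[140:270,150:280])])
cv2.imwrite("pics/z2.png",im[:,:,::-1]); s=arm.get_state();print(s["eef_pos"],s["force"])
E
```

```text
[0.61383811 0.18997898 0.27016823] [-0.85784904  0.36023938 -0.64660417]
```

View pics/z2.png

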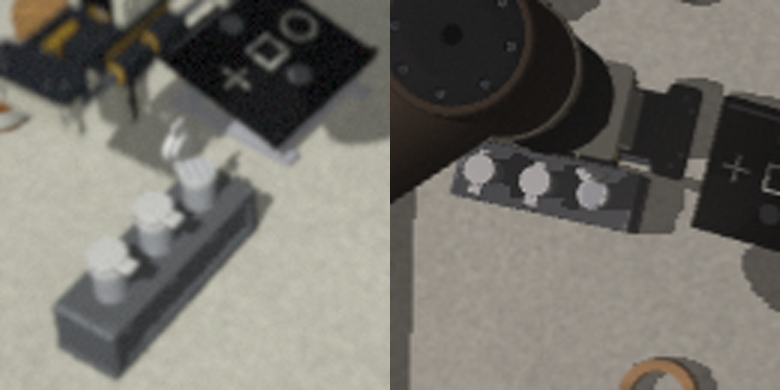

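The fingertips are clear beyond the upright cap. Next I raise slightly, sweep the cap over, then press down.

>>> {"name": "move_arm", "arguments": {
  "deltas": [
    [-6.4, 1.5, 6, 0, 0, 0],
    [-6.4, 1.5, 2, 0, 0, 0],
    [-6.4, 1.5, 0, 0, 0, 0],
    [-6.4, 1.5, 0, 0, 0, 0],
    [-6.4, 1.5, 0, 0, 0, 0]
  ]
}}

```text
t: 5.42
eef_pos: [0.5826, 0.1985, 0.2842]
ee_rot: [3.14, 0.002, 2.925]
force: [0.2, -0.1, -0.3]
width: 0.0004
```

>>> {"name": "move_arm", "arguments": {
  "deltas": [
    [-6.4, 1.5, 0, 0, 0, 0],
    [-6.4, 1.5, 0, 0, 0, 0],
    [-6.4, 1.5, 0, 0, 0, 0],
    [-6.4, 1.5, 0, 0, 0, 0],
    [-6.4, 1.5, 0, 0, 0, 0]
  ]
}}

```text
t: 5.83
eef_pos: [0.5507, 0.2059, 0.2826]
ee_rot: [-3.142, -0.0, 2.924]
force: [0.0, -0.4, -0.4]
width: 0.0005
```

>>> {"name": "move_arm", "arguments": {
  "deltas": [
    [0, 0, -3, 0, 0, 0],
    [0, 0, -3, 0, 0, 0],
    [0, 0, -3, 0, 0, 0],
    [0, 0, -2, 0, 0, 0],
    [0, 0, 0, 0, 0, 0]
  ]
}}

```text
t: 6.25
eef_pos: [0.5514, 0.2055, 0.2708]
ee_rot: [-3.141, -0.001, 2.924]
force: [-0.7, -0.3, 0.0]
width: 0.0005
```

>>> {"name": "move_arm", "arguments": {
  "deltas": [
    [0, 0, -2, 0, 0, 0],
    [0, 0, -2, 0, 0, 0],
    [0, 0, -2, 0, 0, 0],
    [0, 0, -1, 0, 0, 0],
    [0, 0, 0, 0, 0, 0]
  ]
}}

```text
t: 6.67
eef_pos: [0.5513, 0.2056, 0.2643]
ee_rot: [-3.141, -0.0, 2.924]
force: [-0.9, -0.2, 0.6]
width: 0.0003
```

>>> {"name": "move_arm", "arguments": {
  "deltas": [
    [0, 0, -1, 0, 0, 0],
    [0, 0, 0, 0, 0, 0],
    [0, 0, 0, 0, 0, 0],
    [0, 0, 0, 0, 0, 0],
    [0, 0, 0, 0, 0, 0]
  ]
}}

```text
t: 7.08
eef_pos: [0.5513, 0.2057, 0.2637]
ee_rot: [3.142, 0.0, 2.924]
force: [-0.6, -0.3, 1.1]
width: 0.0008
```

>>> {"name": "move_arm", "arguments": {
  "deltas": [
    [0, 0, -1, 0, 0, 0],
    [0, 0, -1, 0, 0, 0],
    [0, 0, 0, 0, 0, 0],
    [0, 0, 0, 0, 0, 0],
    [0, 0, 0, 0, 0, 0]
  ]
}}

```text
t: 7.5
eef_pos: [0.5513, 0.2057, 0.2632]
ee_rot: [3.141, 0.001, 2.925]
force: [-5.1, 0.1, 12.9]
width: 0.0003
```

>>> {"name": "move_arm", "arguments": {
  "deltas": [
    [0, 0, -1, 0, 0, 0],
    [0, 0, 0, 0, 0, 0],
    [0, 0, 0, 0, 0, 0],
    [0, 0, 0, 0, 0, 0],
    [0, 0, 0, 0, 0, 0]
  ]
}}

```text
t: 7.92
eef_pos: [0.5513, 0.2057, 0.2631]
ee_rot: [3.141, 0.001, 2.925]
force: [-8.0, -1.3, 20.4]
width: 0.0005
```

The cap is pressed down with 20 N at tip height 85 mm. I'll lift, head to the sampler and check.

>>> {"name": "move_arm", "arguments": {
  "deltas": [
    [0, 0, 30, 0, 0, 0],
    [0, 0, 30, 0, 0, 0],
    [0, -10, 30, 0, 0, 0],
    [0, -30, 25, 0, 0, 0],
    [0, -35, 10, 0, 0, 0]
  ],
  "claw": 0
}}

```text
t: 8.33
eef_pos: [0.552, 0.1313, 0.3897]
ee_rot: [3.138, 0.005, 2.927]
force: [1.2, 0.3, 0.8]
width: 0.0282
```

>>> {"name": "move_arm", "arguments": {
  "deltas": [
    [0, -35, 0, 0, 0, 0],
    [0, -35, 0, 0, 0, 0],
    [0, -35, 0, 0, 0, 0],
    [0, -25, 0, 0, 0, 0],
    [0, 0, 0, 0, 0, 0]
  ]
}}

```text
t: 8.75
eef_pos: [0.5507, -0.0029, 0.3858]
ee_rot: [-3.141, -0.0, 2.921]
force: [0.0, 0.3, 0.1]
width: 0.0617
```

```bash
python3 - <<'E'
from h import *
a=arm.grab_frame("side");b=arm.grab_frame("top")
im=np.zeros((585,785,3),np.uint8)
im[:300,:390]=cv2.resize(a[250:350,215:345],(390,300),interpolation=cv2.INTER_CUBIC)
im[:300,395:]=cv2.resize(b[170:230,165:243],(390,300),interpolation=cv2.INTER_CUBIC)
im[305:,:390]=cv2.resize(a[142:205,335:423],(390,280),interpolation=cv2.INTER_CUBIC)
im[305:,395:]=cv2.resize(b[205:249,360:421],(390,280),interpolation=cv2.INTER_CUBIC)
cv2.imwrite("pics/z3.png",im[:,:,::-1]); s=arm.get_state();print(s["eef_pos"],s["force"])
E
```

```text
[ 5.51222363e-01 -3.00644587e-04  3.85734858e-01] [-0.36709938  0.83404542  0.02526864]
```

View pics/z3.png

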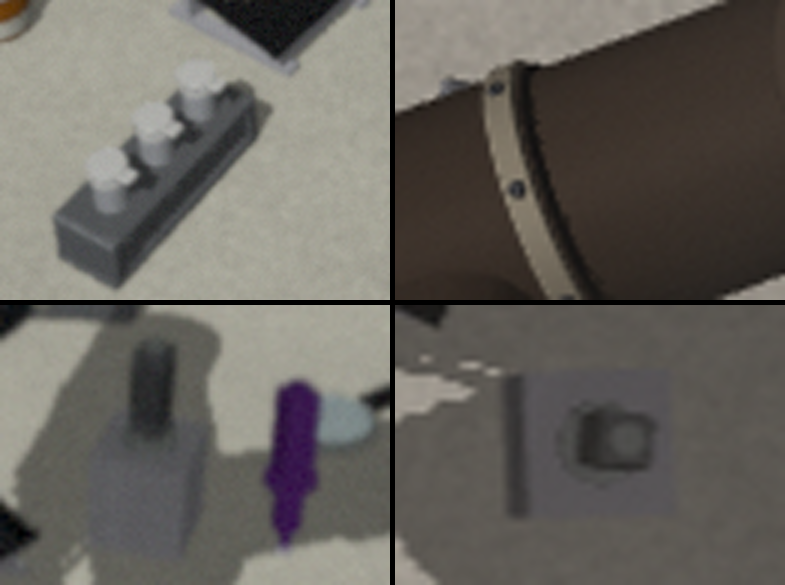

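```bash
python3 - <<'E'
from h import *
print(onz("top",(396.0,226.1),.144).round(4), onz("top",(391.3,226.4),.07).round(4),onz("top",(391.8,226.3),.078).round(4))
s=lambda x,y:(335+x/4.43-.4,142+(y-305)/4.44-.4)
print(onz("side",s(155,345),.144).round(4),onz("side",s(151,428),.078).round(4))
p=onz("top",(391.3,226.4),.07)
# stand yaw from top-face corners
for c in[(523,370),(672,370),(672,517),(523,517)]:
  print(onz("top",(360+(c[0]-395)/6.39-.4,205+(c[1]-305)/6.36-.4),.07)[:2].round(4))
E
```

```text
[ 0.4869 -0.2775  0.144 ] [ 0.4877 -0.277   0.07  ] [ 0.4878 -0.2771  0.078 ]
[ 0.4881 -0.2729  0.144 ] [ 0.4895 -0.2788  0.078 ]
[ 0.5198 -0.2452]
[ 0.5196 -0.3099]
[ 0.4558 -0.3085]
[ 0.456  -0.2442]
```

All three caps are shut in the side view. The sampler grip is at about (0.488,−0.277), and the stand is square to the world axes.

>>> {"name": "move_arm", "arguments": {
  "deltas": [
    [-6.3, -27.7, 0, 0, 0, 1.25],
    [-6.3, -27.7, 0, 0, 0, 1.25],
    [-6.3, -27.7, 0, 0, 0, 1.25],
    [-6.3, -27.7, 0, 0, 0, 1.25],
    [-6.3, -27.7, 0, 0, 0, 1.25]
  ],
  "claw": 0
}}

```text
t: 9.27
eef_pos: [0.5198, -0.1378, 0.3857]
ee_rot: [3.141, 0.0, 3.036]
force: [1.2, -0.1, 0.2]
width: 0.0874
```

>>> {"name": "move_arm", "arguments": {
  "deltas": [
    [-6.3, -27.7, 0, 0, 0, 1.25],
    [-6.3, -27.7, 0, 0, 0, 1.25],
    [-6.3, -27.7, 0, 0, 0, 1.25],
    [-6.3, -27.7, 0, 0, 0, 1.25],
    [-6.3, -27.7, 0, 0, 0, 1.25]
  ]
}}

```text
t: 9.68
eef_pos: [0.4885, -0.2766, 0.3857]
ee_rot: [3.142, 0.0, -3.138]
force: [0.7, 0.1, -0.2]
width: 0.0877
```

>>> {"name": "move_arm", "arguments": {
  "deltas": [
    [0, 0, -8, 0, 0, 0],
    [0, 0, -8, 0, 0, 0],
    [0, 0, -8, 0, 0, 0],
    [0, 0, -8, 0, 0, 0],
    [0, 0, 0, 0, 0, 0]
  ]
}}

```text
t: 10.1
eef_pos: [0.4882, -0.275, 0.3515]
ee_rot: [3.14, -0.003, -3.139]
force: [-0.2, -0.6, -1.3]
width: 0.0878
```

```bash
python3 - <<'E'
from h import *
print(arm.get_state())
f=arm.grab_frame("side")[100:215,290:440]
cv2.imwrite("pics/z4.png",cv2.resize(f,(780,598),interpolation=cv2.INTER_CUBIC)[:,:,::-1])
E
```

```text
{'t': 10.1, 'q': array([-1.63887627e-01,  2.13932880e-01, -3.18023926e-01, -7.48016563e-04,
       -1.04191605e+00, -1.40431654e+00]), 'qd': array([ 5.61623893e-05, -1.35827959e-02,  2.65859217e-02,  7.88617292e-03,
       -3.46270647e-02,  2.31568258e-03]), 'joint_efforts': array([-1.92508148e-01, -4.50837243e+01,  2.74425530e+01,  6.65866703e+00,
        3.08274357e-01, -9.55766154e-03]), 'eef_pos': array([ 0.48824478, -0.27501546,  0.35147445]), 'ee_rot': array([ 3.14044707e+00, -2.92728257e-03, -3.13937723e+00]), 'force': array([-0.1965529 , -0.59455046, -1.31248986]), 'moment': array([ 0.05996466,  0.07362055, -0.0097594 ]), 'width': 0.08776630404998682}
```

View pics/z4.png

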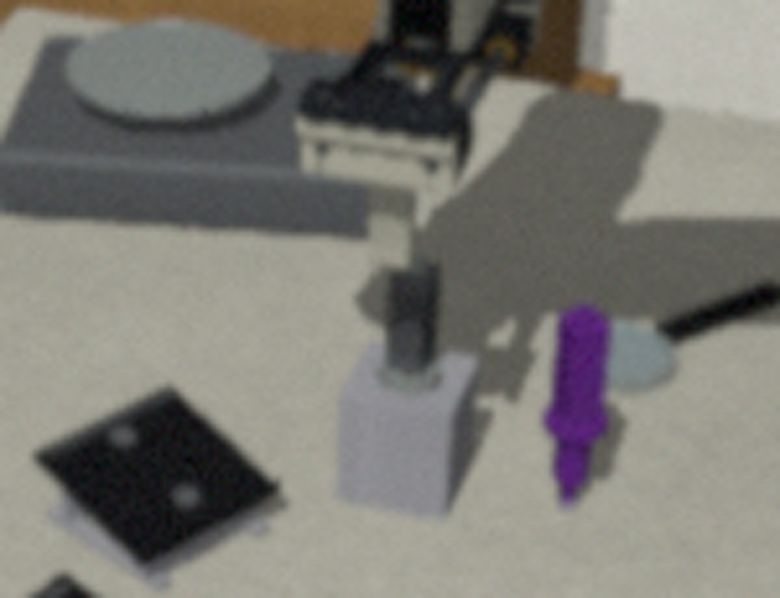

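The jaws straddle the grip (finger at (392,225), grip at (412,315) in the crop). Descending and gripping.

>>> {"name": "move_arm", "arguments": {
  "deltas": [
    [0, 0, -17, 0, 0, 0],
    [0, 0, -17, 0, 0, 0],
    [0, 0, -17, 0, 0, 0],
    [0, 0, -17, 0, 0, 0],
    [0, 0, -16, 0, 0, 0]
  ]
}}

```text
t: 10.57
eef_pos: [0.4888, -0.2757, 0.2693]
ee_rot: [-3.141, 0.001, -3.139]
force: [0.0, -0.7, -0.0]
width: 0.0874
```

>>> {"name": "move_arm", "arguments": {
  "deltas": [
    [0, 0, 0, 0, 0, 0],
    [0, 0, 0, 0, 0, 0],
    [0, 0, 0, 0, 0, 0],
    [0, 0, 0, 0, 0, 0],
    [0, 0, 0, 0, 0, 0]
  ],
  "claw": 255,
  "squeeze": 30
}}

```text
t: 10.98
eef_pos: [0.4887, -0.2763, 0.2709]
ee_rot: [-3.141, 0.002, -3.14]
force: [0.5, -0.3, 0.1]
width: 0.0599
```

>>> {"name": "move_arm", "arguments": {
  "deltas": [
    [0, 0, 0, 0, 0, 0],
    [0, 0, 0, 0, 0, 0],
    [0, 0, 0, 0, 0, 0],
    [0, 0, 0, 0, 0, 0],
    [0, 0, 0, 0, 0, 0]
  ]
}}

```text
t: 11.4
eef_pos: [0.4883, -0.2764, 0.2697]
ee_rot: [-3.142, 0.0, -3.141]
force: [0.5, -0.5, -0.2]
width: 0.0265
```

>>> {"name": "move_arm", "arguments": {
  "deltas": [
    [0, 0, 0, 0, 0, 0],
    [0, 0, 0, 0, 0, 0],
    [0, 0, 0, 0, 0, 0],
    [0, 0, 0, 0, 0, 0],
    [0, 0, 0, 0, 0, 0]
  ]
}}

```text
t: 11.82
eef_pos: [0.4884, -0.2764, 0.2697]
ee_rot: [-3.141, 0.0, -3.141]
force: [-0.4, -0.2, 0.3]
width: 0.0218
```

Gripped at 21.8 mm. Lifting straight up.

>>> {"name": "move_arm", "arguments": {
  "deltas": [
    [0, 0, 10, 0, 0, 0],
    [0, 0, 20, 0, 0, 0],
    [0, 0, 20, 0, 0, 0],
    [0, 0, 20, 0, 0, 0],
    [0, 0, 20, 0, 0, 0]
  ]
}}

```text
t: 12.23
eef_pos: [0.4881, -0.2762, 0.3611]
ee_rot: [3.141, -0.0, -3.141]
force: [-0.3, -0.1, -1.5]
width: 0.022
```

>>> {"name": "move_arm", "arguments": {
  "deltas": [
    [0, 0, 10, 0, 0, 0],
    [0, 0, 0, 0, 0, 0],
    [0, 0, 0, 0, 0, 0],
    [0, 0, 0, 0, 0, 0],
    [0, 0, 0, 0, 0, 0]
  ]
}}

```text
t: 12.65
eef_pos: [0.4879, -0.2762, 0.3682]
ee_rot: [3.141, -0.002, -3.141]
force: [-0.6, -0.8, -1.7]
width: 0.0222
```

>>> {"name": "move_arm", "arguments": {
  "deltas": [
    [-0.6, 29.2, 0, -0.42, -1.44, 0],
    [-0.6, 29.2, 0, -0.42, -1.44, 0],
    [-0.6, 29.2, 0, -0.42, -1.44, 0],
    [-0.6, 29.2, 0, -0.42, -1.44, 0],
    [-0.6, 29.2, 0, -0.42, -1.44, 0]
  ]
}}

```text
t: 13.07
eef_pos: [0.4849, -0.1292, 0.3686]
ee_rot: [-3.105, 0.125, -3.139]
force: [1.1, 0.7, -2.2]
width: 0.022
```

>>> {"name": "move_arm", "arguments": {
  "deltas": [
    [-0.6, 29.2, 0, -0.42, -1.44, 0],
    [-0.6, 29.2, 0, -0.42, -1.44, 0],
    [-0.6, 29.2, 0, -0.42, -1.44, 0],
    [-0.6, 29.2, 0, -0.42, -1.44, 0],
    [-0.6, 29.2, 0, -0.42, -1.44, 0]
  ]
}}

```text
t: 13.48
eef_pos: [0.4818, 0.0171, 0.3689]
ee_rot: [-3.066, 0.251, -3.131]
force: [0.4, -0.0, -1.1]
width: 0.0216
```

>>> {"name": "move_arm", "arguments": {
  "deltas": [
    [0, 0, -14, 0, 0, 0],
    [0, 0, -14, 0, 0, 0],
    [0, 0, -14, 0, 0, 0],
    [0, 0, -13, 0, 0, 0],
    [0, 0, 0, 0, 0, 0]
  ]
}}

```text
t: 13.9
eef_pos: [0.481, 0.0152, 0.3114]
ee_rot: [-3.064, 0.245, -3.131]
force: [0.3, -1.0, -2.3]
width: 0.0217
```

```bash
python3 - <<'E'
from h import *
from scipy.spatial.transform import Rotation as R
s=arm.get_state();r=R.from_euler("xyz",s["ee_rot"]).as_matrix();z=r[:,2]
n=np.array([-.2483,.0731,.9659]);ft=s["eef_pos"]+.2537*z
print(s["t"],s["eef_pos"].round(4),s["width"],"axis err",np.arccos(-z@n).round(4),"foot",ft.round(4),"above",((ft-[.553,-.0055,.051])@n).round(4),s["force"])
print(proj("side",ft),proj("top",ft),[[ (np.round(d["xy"],1).tolist(),round(d["score"],2)) for d in arm.spot_point(t,c)][:2] for t,c in(("foot_face","side"),("ring_mark","side"))] if arm.grab_frame("side") is not None else 0)
f=arm.grab_frame("side")[165:280,235:385]
cv2.imwrite("pics/z5.png",cv2.resize(f,(780,598),interpolation=cv2.INTER_CUBIC)[:,:,::-1])
E
```

```text
13.9 [0.481  0.0152 0.3114] 0.0217226741741799 axis err 0.0085 foot [ 0.5427 -0.0038  0.066 ] above 0.0172 [ 0.25064449 -0.97508756 -2.29987364]
[318.04074711 224.79370925] [292.74046899 207.03677564] [[], [([314.6, 228.2], 0.5)]]
```

View pics/z5.png

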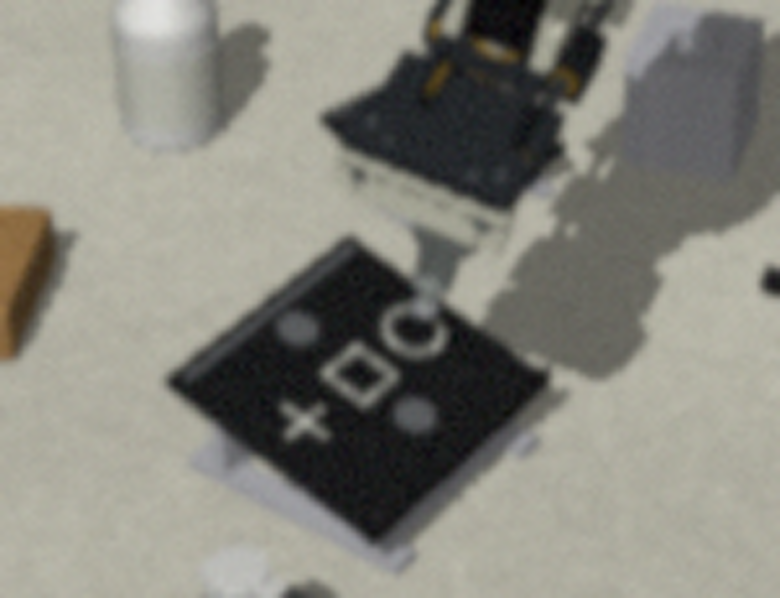

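The foot is at (425,308) in the crop, just up-right of the ring centre at (415,331) and about 17 mm above it. The computed fix is +6 mm in x, with an 8 mm approach along the normal.

>>> {"name": "move_arm", "arguments": {
  "deltas": [
    [3, 0, 0, 0, 0, 0],
    [3, 0, 0, 0, 0, 0],
    [1, -0.3, -4, 0, 0, 0],
    [1, -0.3, -3.7, 0, 0, 0],
    [0, 0, 0, 0, 0, 0]
  ]
}}

```text
t: 14.52
eef_pos: [0.4902, 0.0149, 0.3061]
ee_rot: [-3.066, 0.25, -3.131]
force: [-1.4, 0.1, -1.5]
width: 0.0217
```

>>> {"name": "move_arm", "arguments": {
  "deltas": [
    [0, 0, 0, 0, 0, 0],
    [0, 0, 0, 0, 0, 0],
    [0, 0, 0, 0, 0, 0],
    [0, 0, 0, 0, 0, 0],
    [0, 0, 0, 0, 0, 0]
  ]
}}

```text
t: 14.93
eef_pos: [0.4903, 0.0151, 0.3071]
ee_rot: [-3.067, 0.251, -3.131]
force: [0.6, 0.8, -1.7]
width: 0.0217
```

```bash
cat > chk.py <<'E'
from h import *
from scipy.spatial.transform import Rotation as R
def chk(name):
    s=arm.get_state();r=R.from_euler("xyz",s["ee_rot"]).as_matrix();z=r[:,2]
    n=np.array([-.2483,.0731,.9659]);ft=s["eef_pos"]+.2537*z;ring=np.array([.553,-.0055,.051]);h=(ft-ring)@n
    print(s["t"],s["eef_pos"].round(4),"axis err",np.arccos(-z@n).round(4),"foot",ft.round(4),"above",h.round(4),"lateral",(ft-h*n-ring).round(4),s["force"].round(1))
    o=lambda c,p:proj(c,p).round(1)
    print("foot px",o("side",ft),o("top",ft),"ring px",o("side",ring),o("top",ring))
    a=arm.grab_frame("side")[195:255,275:353];b=arm.grab_frame("top")[175:235,250:328]
    im=np.vstack([cv2.resize(f,(390,300),interpolation=cv2.INTER_CUBIC) for f in(a,b)]) 
    im=np.hstack([im[:300],im[300:]]);cv2.imwrite("pics/"+name,im[:,:,::-1])
E
python3 -c "
from chk import *
chk('z6.png')"
```

```text
14.9333 [0.4903 0.0151 0.3071] axis err 0.0064 foot [ 0.5534 -0.0033  0.062 ] above 0.0107 lateral [0.0031 0.0015 0.0007] [ 0.6  0.8 -1.7]
foot px [314.  225.2] [292.6 203.3] ring px [314.6 228.1] [293.6 203.7]
```

View pics/z6.png

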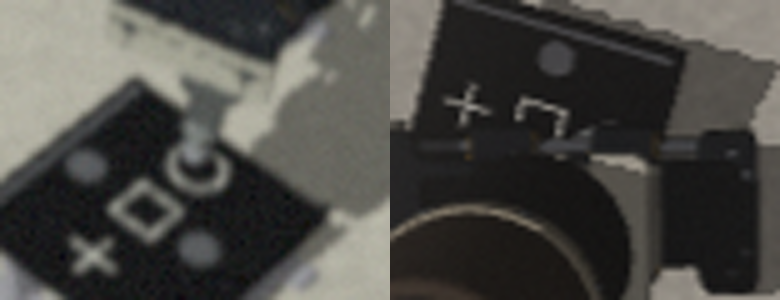

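The side view shows the foot at (314.4,226) directly over the ring at (314.6,229), about 10 mm above. A small lateral trim, then I descend along the normal.

>>> {"name": "move_arm", "arguments": {
  "deltas": [
    [-2, -1.5, -1.7, 0, 0, 0],
    [0.4, -0.2, -2, 0, 0, 0],
    [0.4, -0.2, -2, 0, 0, 0],
    [0.4, -0.2, -2, 0, 0, 0],
    [0, -0.1, -1.7, 0, 0, 0]
  ]
}}

```text
t: 15.45
eef_pos: [0.4896, 0.0129, 0.2973]
ee_rot: [-3.066, 0.251, -3.131]
force: [0.2, -0.4, -1.7]
width: 0.0217
```

>>> {"name": "move_arm", "arguments": {
  "deltas": [
    [0, 0, 0, 0, 0, 0],
    [0, 0, 0, 0, 0, 0],
    [0, 0, 0, 0, 0, 0],
    [0, 0, 0, 0, 0, 0],
    [0, 0, 0, 0, 0, 0]
  ]
}}

```text
t: 15.87
eef_pos: [0.4896, 0.0129, 0.2977]
ee_rot: [-3.067, 0.251, -3.131]
force: [0.3, -0.8, -0.3]
width: 0.022
```

```bash
python3 -c "
from chk import *
chk('x1.png')
F=[]
for i in range(8): arm.grab_frame('side');F.append(arm.get_state()['force'])
print(np.mean(F,0).round(2),np.std(F,0).round(2))"
```

```text
15.8667 [0.4896 0.0129 0.2977] axis err 0.0064 foot [ 0.5526 -0.0055  0.0526] above 0.0016 lateral [ 0.0001 -0.0001  0.    ] [ 0.3 -0.8 -0.3]
foot px [314.7 227.7] [293.6 203.8] ring px [314.6 228.1] [293.6 203.7]
[-0.06  0.29 -1.2 ] [0.34 0.5  0.51]
```

>>> {"name": "move_arm", "arguments": {
  "deltas": [
    [0.5, -0.15, -1.9, 0, 0, 0],
    [0, 0, 0, 0, 0, 0],
    [0.5, -0.15, -1.9, 0, 0, 0],
    [0, 0, 0, 0, 0, 0],
    [0, 0, 0, 0, 0, 0]
  ]
}}

```text
t: 16.78
eef_pos: [0.4906, 0.0126, 0.2938]
ee_rot: [-3.067, 0.251, -3.131]
force: [-0.3, -0.0, 1.4]
width: 0.0219
```

```bash
cat > f.py <<'E'
from chk import *
n=np.array([-.2483,.0731,.9659]);F=[]
for i in range(12): arm.grab_frame('side');F.append(arm.get_state()['force'])
print("mean F",np.mean(F,0).round(2),"along n",(np.mean(F,0)+[0,0,1.28])@n)
E
python3 -c "
from chk import *
chk('x2.png')
import f"
```

```text
16.7833 [0.4906 0.0126 0.2938] axis err 0.0064 foot [ 0.5537 -0.0057  0.0487] above -0.0024 lateral [ 0.0001 -0.      0.    ] [-0.3 -0.   1.4]
foot px [314.4 228.7] [293.8 203.5] ring px [314.6 228.1] [293.6 203.7]
mean F [-0.23  0.18  0.9 ] along n 2.1726845845912353
```

>>> {"name": "move_arm", "arguments": {
  "deltas": [
    [0.4, -0.1, -1.5, 0, 0, 0],
    [0, 0, 0, 0, 0, 0],
    [0, 0, 0, 0, 0, 0],
    [0, 0, 0, 0, 0, 0],
    [0, 0, 0, 0, 0, 0]
  ]
}}

```text
t: 17.9
eef_pos: [0.491, 0.0125, 0.2923]
ee_rot: [-3.067, 0.251, -3.131]
force: [-0.6, 0.8, 0.8]
width: 0.0219
```

```bash
python3 -c "
from chk import *
chk('z7.png')
import f"
```

```text
17.9 [0.491  0.0125 0.2923] axis err 0.0064 foot [ 0.554  -0.0058  0.0473] above -0.0039 lateral [ 0.0001 -0.0001  0.    ] [-0.6  0.8  0.8]
foot px [314.3 229.1] [293.8 203.4] ring px [314.6 228.1] [293.6 203.7]
mean F [0.09 0.67 1.1 ] along n 2.3235944331473632
```

View pics/z7.png

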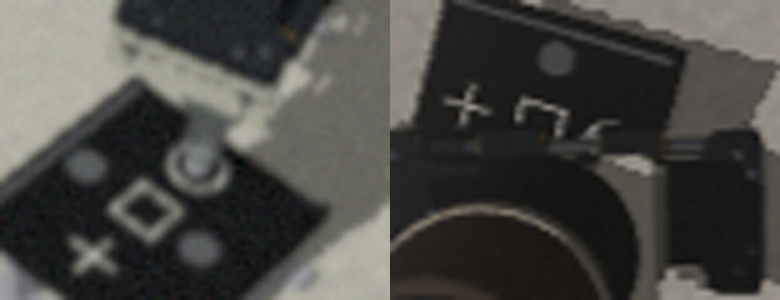

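The foot sits inside the ring, at (198,165) against the ring centre (197,166). Push-in is about 4–5 mm by position and force, so I'll add 1 mm.

>>> {"name": "move_arm", "arguments": {
  "deltas": [
    [0.25, -0.1, -1, 0, 0, 0],
    [0, 0, 0, 0, 0, 0],
    [0, 0, 0, 0, 0, 0],
    [0, 0, 0, 0, 0, 0],
    [0, 0, 0, 0, 0, 0]
  ]
}}

```text
t: 19.02
eef_pos: [0.4912, 0.0124, 0.2913]
ee_rot: [-3.067, 0.251, -3.131]
force: [0.2, 1.0, 0.7]
width: 0.022
```

```bash
python3 -c "
from chk import *
chk('x3.png')
import f
s=arm.get_state();print(s['width'],abs(s['qd']).max())
arm.job_done()"
```

```text
19.0167 [0.4912 0.0124 0.2913] axis err 0.0064 foot [ 0.5543 -0.006   0.0462] above -0.005 lateral [ 0.     -0.0001  0.    ] [0.2 1.  0.7]
foot px [314.2 229.4] [293.9 203.4] ring px [314.6 228.1] [293.6 203.7]
mean F [-0.15  1.19  1.46] along n 2.768137561585745
0.02194010477095776 0.0018315794424195815
the job is handed in; nothing more can be done
```

The job is handed in at about 20 s of the 58 s allowed, with the arm still holding the sampler on the ring. No verdict was reported.

- **Cap:** I swept the open cap (the tube nearest the tray) over and pressed it shut with about 20 N. The side view taken right after showed all three caps shut.
- **Sampler:** I gripped it square across the grip (jaw opening 22 mm) and lifted it about 100 mm straight out of the stand. I then tilted it 15° to match the tray and pressed the foot into the ring.

Last checks before handing in:

| Check | Reading | Allowed |
|---|---|---|
| Foot from ring centre | under 1 mm by arm pose; centred to 1–2 mm in the last side view | 7 mm |
| Axis from tray normal | 0.006 rad by arm pose | 0.12 rad |
| Force on tray | about 2.8 N | 0.8–5 N |
| Foot pushed in | 5 mm by position, about 7 mm by force | 2–10 mm |
| Arm motion | nearly still (largest joint speed 0.002 rad/s) | sampler under 0.02 m/s |

- **Small disagreement:** the position and force estimates of the foot's push-in differ by about 2 mm. That is within the camera calibration error and force noise, and both are inside the limits.
- **Not fully confirmed:** the arm hid the ring from the top camera at the end, so the final placement was confirmed by the side camera and arm pose only. The 1 mm added after the last picture I viewed was checked by pose and force alone.

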